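# Find the weighted desk-pen stand by heft and show it at the magnifier

### The arm

A 6-joint arm with a two-finger parallel gripper is mounted at the origin on the work surface. World frame = base frame: x ahead of the robot, y to its left, z up, the work surface at z = 0. Lengths are in mm, angles in rad, forces in N, time in s.
With the tool pointing down it reaches from about 275 to 1000 mm from the base axis. Payload 8.4 kg.
Tool frame: the origin (TCP) lies on the centre line of the jaws, within the pads' length; the fingertips stand 17 mm ahead of it and the grasp point (between the pads) lies 2 mm behind it; z points along the fingers, y is the line along which they close (so a half turn about z gives the same grasp; the last joint's range is limited). The gripper opens to 85 mm and grips with 20 to 120 N. Pads are 22 mm wide; open, the fingers measure 114 mm over their backs; the gripper's body (76 mm by 85 mm) begins 54 mm behind the grasp point. The pads swing forward as they close: fully open they stand 13 mm farther back than shut.
Start: joints at [1.244, 0.353, 1.633, -0, 1.155, -0.002], TCP at [199.448, 592.325, 248.281] pointing down, gripper open.
Joint ranges: [-2.63, 2.63], [-0.92, 2.1], [0.06, 2.66], [-1.3, 4.44], [0, 2.69], [-3.02, 3.02]. Speed limits (rad/s): [2.22, 2.22, 2.79, 3.14, 3.14, 3.14].

### API

Orientations are given as [roll, pitch, yaw] about the fixed x, y, z axes, in that order (R = Rz(yaw) Ry(pitch) Rx(roll)).
In Python, from rig import r, eyes gives the robot as it stands. The module is installed in compiled form; this text tells all that it offers.
- The arm moves only by the shell command python3 -m inch 'ROWS' [FORCE]. ROWS is JSON, a list of rows, each a list of 7 numbers: the shift along the tool's x, y, z in m, then the turn, a rotation vector about the tool's x, y, z in degrees, then the closure, from -1 (fully open) to 1 (shut). In form: [[x, y, z, rx, ry, rz, gripper], ...]. A call has 1 to 8 rows; each row shifts and turns the commanded pose from where the row before left it, along the tool's axes as they then stand; what a row does not reach is not made up. A row lasts 1/10 s, in which the tool goes at most 50 mm and 8.59 degrees, less where a joint would pass 70% of its speed; a pose out of reach is approached as far as the arm can. A call with a gripper value outside its range is refused whole. The fingers move at their own pace and stop on an object; FORCE is the grip in N (left out, the last holds). Time passes only in rows, so rows that do not move let the fingers close. It gives the time, the measured TCP pose, the force, the opening and the grip force at its end, in the units of the state.
- r.sense(): the state, without advancing time (a new reading comes with each control period).
- eyes.grab_frame(name): name is "scene" or "side" or "wrist"; returns a dict with "img" (420x560x3 uint8, blue, green, red), "fx", "fy", "cx", "cy" (pixels), "R" (3x3) and "t" (3): a world point X has camera coordinates R X + t; the wrist camera has in their place "hand_eye" (4x4, takes a point from camera to tool coordinates, whose origin is the TCP and whose axes are the flange's). Camera axes: x right, y down, z forward; pixel columns grow to the right and rows downward; lengths in mm; the calibration is good to about 2 mm. A picture is of the moment at which its call begins: read the wrist's pose just before it. There is no depth.
- r.sign_off(): hands the job in; it is judged then, once.
The state is a dict: "clock": time; "qpos": joint angles; "qvel": joint speeds; "joint_efforts": joint torques, N m; "eef_pos": TCP position; "tcp_rot": TCP orientation; "contact_force": force on the tool from outside, world axes, zero at the start; "wrist_torque": the same for the moment, N m; "opening": opening from 0.0 (shut) to 1.0 (fully open); "grasp_force": force on a finger pad.
Only numpy, scipy, OpenCV 4.12 (cv2) and the standard library are available. Lean on these libraries where they do the work, as an engineer would, in place of code of your own. Each camera call takes 0.05 s, during which the arm holds its last target. There are 200 camera calls.

### The job

One of the two look-alike pen stands in the tray already has its brass ballast inside: lift each a few centimetres clear of the tray in turn to feel which is heavier, and set the lighter one gently back upright where it came from. Finish holding the heavier one up for inspection through the magnifier: upright and still in the air, its middle centred on the lens, about 15 cm in front of it on the light-ring side, and still gripped when the program ends. Do not bump the magnifier, tip or drop a stand, or disturb the tin, the mallet or the sleeve.

Things in the scene. Friction and masses are not known exactly. Their poses are not given: they have to be found in the camera images.
- stand_p: one of two identical-looking dark red desk-pen stands. Round foot 84 mm across, 20 mm thick, then 60 mm across up to 24 mm, then a straight round column 26 mm across from 24 to 90 mm height (the top), with a brass ring and black pen hole at the top. Middle at 45 mm. Origin: centre of the underside; z up the column. Grip the column; 20 N is ample
- stand_q: the other desk-pen stand: same shape, size, origin and axes as stand_p. The ballasted one of the two weighs 0.36 to 0.53 kg, the empty one 0.16 to 0.22 kg, the mass low in the foot and free to shift 1 or 2 mm in it; look, name and place do not tell which is which
- tray: fixed cream parts tray, 170 mm (its x) by 280 mm (its y), rim 22 mm high, walls 4 mm, floor top 4 mm above its origin; a 4 mm divider, as high as the rim, splits it into two compartments side by side along its y, one stand in each. Origin: centre of its underside, on the bench
- magnifier: fixed bench magnifier: black round base 150 mm across, 26 mm high, a bent dark steel arm, and a round upright lens in a white ring 140 mm across and 20 mm thick, with a light ring on its front. Origin: centre of the base's underside. Its own -x points out of the front (light-ring side) of the lens, roughly towards the robot; z is up
- lens (a point): middle of the magnifier's lens, 200 mm above the bench and 50 mm ahead (own -x) of the base's centre. Same axes as the magnifier: its -x is the lens axis on the light-ring side, level
- pencil_tin: bystander: open flat steel tin with coloured pencils, 65 mm by 180 mm, 22 mm high. Origin: centre of its underside
- mallet: bystander: black mallet lying on its side between robot and magnifier, 220 mm long along its x, head 88 mm wide at its +x end, 26 mm high. Origin: mid-length, at the underside
- sleeve: bystander: black steel-banded sleeve standing upright, 38 mm across, 70 mm high. Origin: centre of its underside
Not all that is in view belongs to the job. Leave any green or orange look-alike of the stand_p alone. Leave any purple look-alike of the stand_q alone.

How it is judged:
By the outcome, as a careful person would: the job done as asked, in the order asked, and still so for the second after the job is handed in, while the arm keeps its last pose, push and grip.
It also fails if it takes over 72 s, if anything falls off the work surface, if the arm or the gripper's body presses on something with over 40 N, if the wrist force passes 120 N, or if a joint passes its speed limit or range.

## Working session

There is one attempt and no reset: what is moved stays moved. The work goes in short steps, Python scripts to look and compute and a shell command to move; the robot and the scene stay as the last step left them, time stands still between calls to the robot, and variables do not carry over. Pictures are saved under pics/ and viewed, at most 10 in all, crops included, and the job is handed in when it is done.

```bash
mkdir -p pics; python3 - <<'E'
from rig import r,eyes
import cv2,pickle,numpy as np
s=r.sense();print(s)
d={}
for n in("scene","side","wrist"):
    f=eyes.grab_frame(n);d[n]=f;cv2.imwrite(f"pics/{n}0.png",f["img"])
    print(n,{k:np.round(v,3).tolist() for k,v in f.items() if k!="img"})
d["s"]=s;pickle.dump(d,open("f0.pkl","wb"))
E
```

```text
{'clock': 0.0, 'qpos': array([ 1.24360332e+00,  3.53666872e-01,  1.63415772e+00, -4.11848610e-05,
        1.15518560e+00, -2.39903233e-03]), 'qvel': array([ 0.00087332, -0.0005172 , -0.00091041,  0.00054563,  0.001161  ,
        0.00027807]), 'joint_efforts': array([-1.95473098e-03, -6.05264711e+01, -3.42064154e+01, -6.46569356e-05,
        9.52846109e-03, -1.98257317e-05]), 'eef_pos': array([199.3083953 , 591.88117754, 247.53987565]), 'tcp_rot': array([-3.14017503e+00,  3.42543552e-05,  2.81681536e+00]), 'contact_force': array([ 0.52931338, -0.10644683,  0.98341031]), 'wrist_torque': array([-0.02290246,  0.0261011 ,  0.00810233]), 'grasp_force': 0.0, 'opening': 1.0005631085308224}
scene {'fx': 409.084, 'fy': 409.084, 'cx': 273.131, 'cy': 216.049, 'R': [[-0.18, 0.984, 0.003], [0.854, 0.158, -0.496], [-0.489, -0.087, -0.868]], 't': [157.564, -399.883, 1411.113]}
side {'fx': 392.171, 'fy': 392.171, 'cx': 280.547, 'cy': 209.808, 'R': [[0.959, -0.284, 0.019], [-0.171, -0.629, -0.758], [0.227, 0.724, -0.652]], 't': [-538.857, 177.581, 780.917]}
wrist {'fx': 297.038, 'fy': 297.038, 'cx': 282.002, 'cy': 209.21, 'hand_eye': [[-0.001, -0.962, -0.273, 69.878], [1.0, -0.001, -0.001, 0.417], [0.0, -0.273, 0.962, -126.693], [0.0, 0.0, 0.0, 1.0]]}
```

View pics/scene0.png

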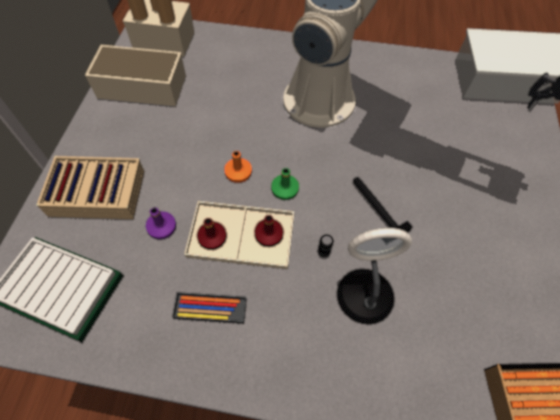

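View pics/side0.png

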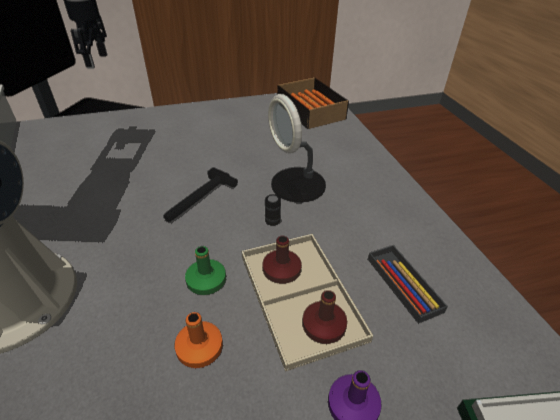

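The two dark reds are in the tray, at scene (210,234) and (268,230), and at side (326,318) and (283,262). Look-alikes to leave alone, in scene pixels: green (285,186), orange (238,167) and purple (160,223). The black sleeve is at (326,243). I choose the two dark red stands in the tray.

```bash
cat > h.py <<'E'
import numpy as np,cv2,pickle
from scipy.spatial.transform import Rotation as Ro
def cam(f,s=None):
    K=np.array([[f["fx"],0,f["cx"]],[0,f["fy"],f["cy"]],[0,0,1]])
    if "R" in f: R,t=np.array(f["R"]),np.array(f["t"])
    else:
        T=np.eye(4);T[:3,:3]=Ro.from_euler("xyz",s["tcp_rot"]).as_matrix();T[:3,3]=s["eef_pos"]
        T=np.linalg.inv(T@np.array(f["hand_eye"]));R,t=T[:3,:3],T[:3,3]
    return K,R,t
def ray(c,p):
    K,R,t=c;d=R.T@np.linalg.inv(K)@np.array([p[0],p[1],1.]);return -R.T@t,d
def onz(c,p,z):
    o,d=ray(c,p);return o+d*(z-o[2])/d[2]
def tri(c1,p1,c2,p2):
    o1,d1=ray(c1,p1);o2,d2=ray(c2,p2)
    k=np.linalg.lstsq(np.c_[d1,-d2],o2-o1,rcond=None)[0]
    a,b=o1+k[0]*d1,o2+k[1]*d2;return (a+b)/2,np.linalg.norm(a-b)
def proj(c,X):
    K,R,t=c;p=K@(R@X+t);return p[:2]/p[2]
def blobs(m,amin):
    return [c for c in cv2.findContours(m.astype(np.uint8),cv2.RETR_EXTERNAL,cv2.CHAIN_APPROX_NONE)[0] if cv2.contourArea(c)>amin]
E
python3 - <<'E'
from h import *
np.set_printoptions(precision=1,suppress=True)
d=pickle.load(open("f0.pkl","rb"))
C={n:cam(d[n]) for n in("scene","side")}
E={}
for n in C:
    im=d[n]["img"];hsv=cv2.cvtColor(im,cv2.COLOR_BGR2HSV);H,S,V=cv2.split(hsv)
    red=((H<8)|(H>170))&(S>120)&(V<140)
    for c in blobs(red,150):
        p=c[:,0,:];m=cv2.moments(c)
        x,y,w,h=cv2.boundingRect(c)
        # foot rim: on-plane points at z=24, keep lower part; min enclosing circle
        W=np.array([onz(C[n],q,16)[:2] for q in p])
        low=p[:,1]>y+h*0.55
        A=np.c_[2*W[low],np.ones(low.sum())];s=np.linalg.lstsq(A,(W[low]**2).sum(1),rcond=None)[0]
        print(n,"red",(x,y,w,h),"foot circ",s[:2],"r",np.sqrt(s[2]+s[:2]@s[:2]))
    Y,X=np.mgrid[:420,:560]
    box=(340,220,420,270) if n=="scene" else (260,88,310,160)
    m=(V>120)&(S<80)&(X>box[0])&(X<box[2])&(Y>box[1])&(Y<box[3])
    c=max(blobs(m,100),key=len);e=cv2.fitEllipse(cv2.convexHull(c));E[n]=e;print(n,"ring",e)
    box=(325,265,400,325) if n=="scene" else (265,165,330,205)
    m=(V<45)&(X>box[0])&(X<box[2])&(Y>box[1])&(Y<box[3])
    c=max(blobs(m,100),key=cv2.contourArea);e=cv2.fitEllipse(cv2.convexHull(c));print(n,"base",e,onz(C[n],e[0],13))
    tr=(H>12)&(H<35)&(S>25)&(V>130);bx=(180,195,300,275) if n=="scene" else (235,230,375,365)
    tr&=(X>bx[0])&(X<bx[2])&(Y>bx[1])&(Y<bx[3])
    c=cv2.convexHull(np.vstack(blobs(tr,30)));rr=cv2.approxPolyDP(c,6,True)[:,0]
    print(n,"tray",rr.tolist(),[onz(C[n],q,22)[:2].tolist() for q in rr.astype(float)])
print("lens",tri(C["scene"],E["scene"][0],C["side"],E["side"][0]))
a=cv2.resize(d["scene"]["img"][195:275,180:310],None,fx=6,fy=6,interpolation=2);b=cv2.resize(d["side"]["img"][220:370,235:380],None,fx=3.2,fy=3.2,interpolation=2)
cv2.imwrite("pics/c1.png",cv2.resize(np.hstack([a,cv2.resize(b,(464,480))]),(800,310)))
E
```

```text
scene red (198, 220, 28, 29) foot circ [ 583.8 -226.7] r 36.91146392513943
scene red (255, 217, 28, 29) foot circ [546.4 -73.6] r 36.901584468603446Traceback (most recent call last):
  File "<stdin>", line 20, in <module>
cv2.error: OpenCV(4.12.0) /io/opencv/modules/imgproc/src/shapedescr.cpp:361: error: (-201:Incorrect size of input array) There should be at least 5 points to fit the ellipse in function 'fitEllipseNoDirect'
```

```bash
cat > m.py <<'E'
from h import *
np.set_printoptions(precision=1,suppress=True)
d=pickle.load(open("f0.pkl","rb"))
C={n:cam(d[n]) for n in("scene","side")}
E={}
for n in C:
    im=d[n]["img"];hsv=cv2.cvtColor(im,cv2.COLOR_BGR2HSV);H,S,V=cv2.split(hsv)
    red=((H<8)|(H>170))&(S>120)&(V<140)
    for c in blobs(red,150):
        p=c[:,0,:]
        x,y,w,h=cv2.boundingRect(c)
        W=np.array([onz(C[n],q,16)[:2] for q in p])
        low=p[:,1]>y+h*0.55
        A=np.c_[2*W[low],np.ones(low.sum())];s=np.linalg.lstsq(A,(W[low]**2).sum(1),rcond=None)[0]
        print(n,"red",(x,y,w,h),"foot circ",s[:2],"r",np.sqrt(s[2]+s[:2]@s[:2]))
    Y,X=np.mgrid[:420,:560]
    box=(340,220,420,270) if n=="scene" else (260,88,306,160)
    print(n,"V pct",np.percentile(V[box[1]:box[3],box[0]:box[2]],[10,50,80,90,97]))
    m=(V>150)&(S<80)&(X>box[0])&(X<box[2])&(Y>box[1])&(Y<box[3])
    c=np.vstack(blobs(m,10));e=cv2.fitEllipse(cv2.convexHull(c));E[n]=e;print(n,"ring",e)
    box=(325,265,400,325) if n=="scene" else (265,165,330,205)
    m=(V<45)&(X>box[0])&(X<box[2])&(Y>box[1])&(Y<box[3])
    c=max(blobs(m,100),key=cv2.contourArea);e=cv2.fitEllipse(cv2.convexHull(c));print(n,"base",e,onz(C[n],e[0],13))
    tr=(H>12)&(H<35)&(S>25)&(V>110);bx=(180,195,300,275) if n=="scene" else (235,230,375,365)
    tr&=(X>bx[0])&(X<bx[2])&(Y>bx[1])&(Y<bx[3])
    c=cv2.convexHull(np.vstack(blobs(tr,30)));rr=cv2.approxPolyDP(c,6,True)[:,0]
    print(n,"tray",rr.tolist(),np.array([onz(C[n],q,22)[:2] for q in rr.astype(float)]).tolist())
print("lens",tri(C["scene"],E["scene"][0],C["side"],E["side"][0]))
z=lambda n,x,y,w,h,W,Hh:cv2.resize(d[n]["img"][y:y+h,x:x+w],(W,Hh),interpolation=2)
top=np.hstack([z("scene",185,200,110,70,440,280),z("scene",330,215,90,70,360,280)])
bot=np.hstack([z("side",235,230,140,105,400,300),z("side",255,85,80,60,400,300)])
cv2.imwrite("pics/c1.png",np.vstack([top,bot]))
E
python3 m.py
```

```text
scene red (198, 220, 28, 29) foot circ [ 583.8 -226.7] r 36.91146392513943
scene red (255, 217, 28, 29) foot circ [546.4 -73.6] r 36.901584468603446
scene V pct [102. 137. 141. 169. 224.]
scene ring ((382.45977783203125, 239.5465545654297), (24.602262496948242, 57.682735443115234), 88.11203002929688)
scene base ((364.96148681640625, 296.0591735839844), (51.715885162353516, 58.1392822265625), 124.4660873413086) [679.  203.5  13. ]
scene tray [[196, 201], [293, 210], [287, 269], [184, 256]] [[485.2717055928092, -297.8796681971525], [464.26464624737764, -17.826713693842308], [645.4364450055214, -5.214069241661768], [658.5027933079904, -282.3918245439731]]
side red (303, 302, 44, 41) foot circ [ 578.8 -232.7] r 36.614416772017854
side red (263, 251, 38, 29) foot circ [543.5 -69.7] r 40.35978447297638
side V pct [ 73. 108. 122. 165. 191.]
side ring ((284.11724853515625, 121.62208557128906), (29.407419204711914, 55.1827507019043), 171.87733459472656)
side base ((294.96795654296875, 186.3389892578125), (38.05645751953125, 64.2764892578125), 74.03055572509766) [658.2 188.2  13. ]
side tray [[311, 233], [373, 335], [285, 364], [242, 250]] [[634.5868018027943, -2.415105580896011], [652.7131841175749, -282.49503984246473], [483.15756119132874, -291.639836161384], [469.2989253047469, -12.734497450693311]]
lens (array([620.3, 195.8, 210.5]), np.float64(10.302375331089417))
```

View pics/c1.png

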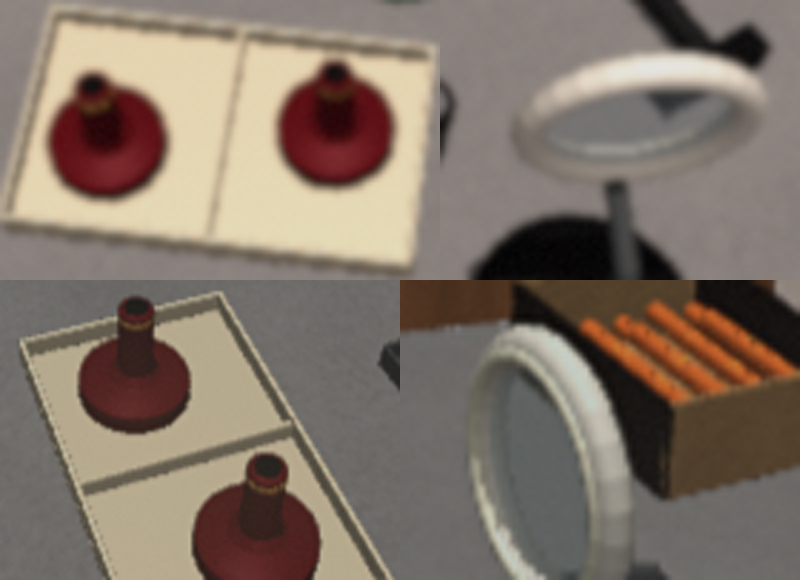

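The crop confirms two dark red stands with a brass ring and black hole, one in each tray compartment. The tops are at scene (208,221) and (269,218). I'll go up to a view point above and in front of the magnifier.

```bash
python3 - <<'E'
from h import *
d=pickle.load(open("f0.pkl","rb"));a,b=cam(d["scene"]),cam(d["side"])
for n,p,q in(("A",(208.2,221.2),(328.5,295.5)),("B",(269,218),(282.6,238.8))):
    print(n,onz(a,p,94),onz(b,q,94),tri(a,p,b,q))
print("lens",tri(a,(380.4,244),b,(285,122.5)))
E
python3 -m inch '[[-0.018,-0.024,-0.016,0,0,0,-1],[-0.018,-0.024,-0.016,0,0,0,-1],[-0.018,-0.024,-0.016,0,0,0,-1],[-0.018,-0.024,-0.016,0,0,0,-1],[-0.018,-0.024,-0.016,0,0,0,-1],[-0.018,-0.024,-0.016,0,0,0,-1],[-0.018,-0.024,-0.016,0,0,0,-1]]' 20
python3 -m inch '[[-0.018,-0.024,-0.016,0,0,0,-1],[-0.018,-0.024,-0.016,0,0,0,-1],[-0.018,-0.024,-0.016,0,0,0,-1],[-0.018,-0.024,-0.016,0,0,0,-1],[-0.018,-0.024,-0.016,0,0,0,-1],[-0.018,-0.024,-0.016,0,0,0,-1],[-0.018,-0.024,-0.016,0,0,0,-1],[0,0,0,0,0,0,-1]]' 20
python3 - <<'E'
from rig import r,eyes
import cv2,pickle
s=r.sense();f=eyes.grab_frame("wrist");pickle.dump((s,f),open("w1.pkl","wb"));cv2.imwrite("pics/w1.png",f["img"]);print(s["eef_pos"],s["tcp_rot"])
E
```

```text
A [ 580.510289   -226.32154178   94.        ] [ 580.41647713 -227.63007768   94.        ] (array([ 580.44389048, -226.78547913,   93.2292638 ]), np.float64(0.8113787193948168))
B [542.37386542 -72.37829249  94.        ] [543.26078089 -71.87837737  94.        ] (array([542.93003812, -72.3975105 ,  94.71215298]), np.float64(0.35101870115176337))
lens (array([625.72761799, 195.23416445, 205.23185475]), np.float64(2.6780471306435545))
clock: 0.85
eef_pos: [265.3, 391.6, 360.7]
tcp_rot: [-3.141, -0.0, 2.817]
contact_force: [0.4, 0.3, 0.3]
opening: 1.0
grasp_force: 0.0
clock: 1.65
eef_pos: [332.1, 191.3, 474.3]
tcp_rot: [3.14, 0.003, 2.814]
contact_force: [0.6, -0.2, -0.4]
opening: 1.003
grasp_force: 0.0
[332.14449203 191.32912003 474.34867368] [3.13988984e+00 3.05247180e-03 2.81381300e+00]
```

View pics/w1.png

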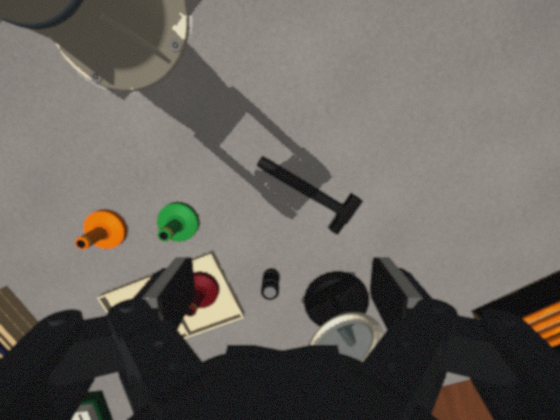

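The wrist picture shows the magnifier base around (337,298) and the lens ring below it, partly behind the fingers.

```bash
python3 - <<'E'
from h import *
from scipy.optimize import least_squares
np.set_printoptions(precision=1,suppress=True)
d=pickle.load(open("f0.pkl","rb"));s,f=pickle.load(open("w1.pkl","rb"))
V={"scene":(cam(d["scene"]),d["scene"]["img"],(325,265,400,325)),"side":(cam(d["side"]),d["side"]["img"],(265,165,330,205)),"wrist":(cam(f,s),f["img"],(300,262,368,312))}
for n,(c,im,b) in V.items():
    g=im.max(2);m=np.zeros(g.shape,bool);m[b[1]:b[3],b[0]:b[2]]=g[b[1]:b[3],b[0]:b[2]]<(50 if n!="wrist" else 45)
    p=max(blobs(m,50),key=cv2.contourArea)[:,0].astype(float)
    o=-c[1].T@c[2]
    W=np.array([onz(c,q,0)[:2] for q in p]);W0=onz(c,np.mean(p,0),0)[:2]
    v=(o[:2]-W0)/np.linalg.norm(o[:2]-W0)
    keep=((W-W0)@v>15)&(p[:,0]>b[0]+1)&(p[:,0]<b[2]-2)&(p[:,1]>b[1]+1)&(p[:,1]<b[3]-2)
    r=least_squares(lambda q:np.linalg.norm(W[keep]-q,axis=1)-75,W0,loss="soft_l1")
    print(n,"base",r.x,keep.sum(),np.abs(r.fun).mean())
c=V["scene"][0];a=onz(c,(348.2,247.5),200);e=onz(c,(412.5,236),200)
print(a,e,np.linalg.norm(a-e),"mid",(a+e)/2,"az of +x",np.degrees(np.arctan2(*( (a-e)[0],-(a-e)[1])))) 
# ring in scene: fit ellipse properly
im=d["scene"]["img"];hs=cv2.cvtColor(im,cv2.COLOR_BGR2HSV)
x=lambda n,X:proj(V[n][0],np.array(X,float))
for L in((620,195,200),(626,195,200),(626,195,270),(626,195,130)): print(L,x("scene",L),x("side",L),x("wrist",L))
z=cv2.resize(im[210:275,335:425],(540,390),interpolation=2);y=cv2.resize(d["side"]["img"][90:160,262:315],(295,390),interpolation=2)
cv2.imwrite("pics/c2.png",np.hstack([z,y])[:,:800])
E
```

```text
scene base [668.2 207.2] 68 1.128926198151671
side base [670.2 210.3] 72 6.696899808019331
wrist base [680.3 206.3] 64 0.9309012687234304
[643.4 126.9 200. ] [588.2 267.6 200. ] 151.19578440010216 mid [615.8 197.3 200. ] az of +x 21.398007021559305
(620, 195, 200) [379.5 243.2] [282.2 124.5] [341.3 343.8]
(626, 195, 200) [379.4 245.6] [284.6 124.2] [342.3 346.8]
(626, 195, 270) [387. 231.] [285.4  96.4] [352.2 383. ]
(626, 195, 130) [372.6 258.3] [283.9 149.4] [334.9 319.4]
```

View pics/c2.png

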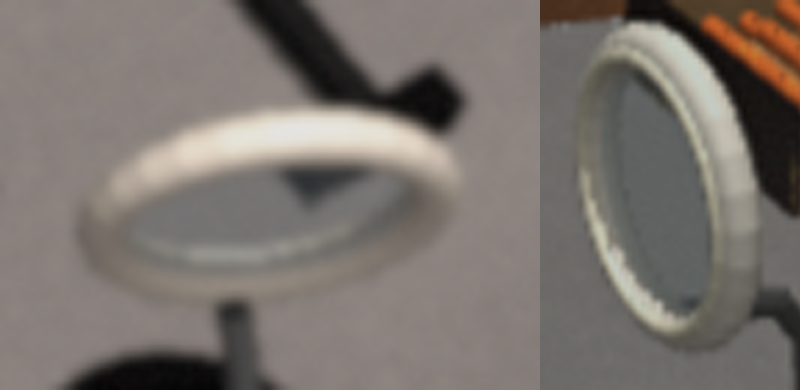

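The crop shows the ring's outer edge in full: the scene centre is about (380,243.8) with its major axis tilted about −9.5°. The side centre is about (285.2,123.4), with the major axis about 12° off vertical.

```bash
python3 - <<'E'
from h import *
d=pickle.load(open("f0.pkl","rb"));a,b=cam(d["scene"]),cam(d["side"])
L,e=tri(a,(380,243.8),b,(285.2,123.4));print("lens",L,e)
L=np.array([623,195.5,200.])
for n,c,m in(("scene",a,(np.cos(np.radians(-9.5)),np.sin(np.radians(-9.5)))),("side",b,(np.sin(np.radians(12)),np.cos(np.radians(12))))):
    vals=[]
    for th in np.arange(-20,50,1.):
        v=np.array([np.cos(np.radians(th)),np.sin(np.radians(th)),0])
        q=proj(c,L+v)-proj(c,L-v);vals.append((abs(q@np.array(m))/np.linalg.norm(q),th))
    print(n,sorted(vals)[:3])
for th in(12,17,21): print(th,L[:2]-150*np.array([np.cos(np.radians(th)),np.sin(np.radians(th))]))
s=pickle.load(open("w1.pkl","rb"))[0];R=Ro.from_euler("xyz",s["tcp_rot"]).as_matrix()
for n,T in(("B",(543,-72)),("A",(580.5,-227))): print(n,R.T@(np.array([*T,200])-s["eef_pos"]))
E
```

```text
lens [625.35315576 194.18688259 203.90279601] 4.04899448216563
scene [(np.float64(0.007459665370769268), np.float64(12.0)), (np.float64(0.011352242995153658), np.float64(11.0)), (np.float64(0.026163646788765534), np.float64(13.0))]
side [(np.float64(0.0026694847779123792), np.float64(9.0)), (np.float64(0.007275834178869539), np.float64(8.0)), (np.float64(0.012740363680665471), np.float64(10.0))]
12 [476.27785989 164.31324638]
17 [479.55428661 151.64424429]
21 [482.96293603 141.74480757]
B [-283.56731232 -181.8945447   274.90620116]
A [-368.97135808 -316.56970196  274.93756831]
```

```bash

python3 -m inch '[[-0.020,-0.013,0.018,0,0,0,-1],[-0.020,-0.013,0.018,0,0,0,-1],[-0.020,-0.013,0.018,0,0,0,-1],[-0.020,-0.013,0.018,0,0,0,-1],[-0.020,-0.013,0.018,0,0,0,-1],[-0.020,-0.013,0.018,0,0,0,-1],[-0.020,-0.013,0.018,0,0,0,-1]]'
python3 -m inch '[[-0.020,-0.013,0.020,0,0,0,-1],[-0.020,-0.013,0.020,0,0,0,-1],[-0.020,-0.013,0.020,0,0,0,-1],[-0.020,-0.013,0.020,0,0,0,-1],[-0.020,-0.013,0.020,0,0,0,-1],[-0.020,-0.013,0.020,0,0,0,-1],[-0.020,-0.013,0.020,0,0,0,-1],[0,0,0,0,0,0,-1]]'
cat > go.py <<'E'
import sys
from h import *
from rig import r,eyes
s=r.sense();R=Ro.from_euler("xyz",s["tcp_rot"]).as_matrix()
print(s["clock"],s["eef_pos"].round(1),s["tcp_rot"].round(4),s["contact_force"].round(2),s["grasp_force"],s["opening"])
print("tool shift mm",(R.T@(np.array(eval(sys.argv[1]),float)-s["eef_pos"])).round(1),"tilt", np.degrees(R[:2,2]).round(2))
if len(sys.argv)>2:
    s=r.sense();f=eyes.grab_frame("wrist");cv2.imwrite(f"pics/{sys.argv[2]}.png",f["img"]);pickle.dump((s,f),open(sys.argv[2]+".pkl","wb"))
E
python3 go.py 543,-72,66 w2
```

```text
clock: 2.4
eef_pos: [434.7, 62.7, 344.7]
tcp_rot: [-3.141, -0.001, 2.817]
contact_force: [-0.2, 1.0, -0.0]
opening: 1.002
grasp_force: 0.0
clock: 3.2
eef_pos: [537.9, -68.7, 202.7]
tcp_rot: [-3.141, -0.005, 2.816]
contact_force: [-1.1, 0.2, 0.9]
opening: 1.003
grasp_force: 0.0
3.2 [537.9 -68.7 202.7] [-3.1406 -0.0045  2.8159] [-1.09  0.23  0.94] 0.0 1.0028033624104173
tool shift mm [ -6.5  -1.3 136.7] tilt [-0.26  0.03]
```

View pics/w2.png

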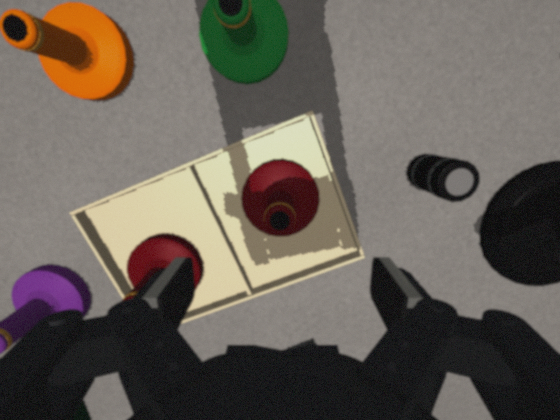

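The wrist view shows B's pen hole at (279,216), midway between the fingers; the sleeve (460,180) is well clear.

```bash
python3 - <<'E'
from h import *
s,f=pickle.load(open("w2.pkl","rb"));c=cam(f,s);print(onz(c,(279,216),94),onz(c,(281,197.5),22))
E
python3 -m inch '[[0,0,0,0,0,0,-1],[0,0,0,0,0,0,-1]]'; python3 go.py 543,-72,66
```

```text
[539.45623712 -71.7065921   94.        ] [541.14036713 -70.87381862  22.        ]
clock: 3.45
eef_pos: [538.2, -67.4, 206.8]
tcp_rot: [3.141, 0.0, 2.818]
contact_force: [-0.4, 0.5, 0.8]
opening: 1.002
grasp_force: 0.0
3.45 [538.2 -67.4 206.8] [3.1413e+00 5.0000e-04 2.8177e+00] [-0.38  0.5   0.76] 0.0 1.0021976393479466
tool shift mm [ -6.   -2.9 140.8] tilt [0.03 0.01]
```

```bash

python3 -m inch '[[-0.0045,-0.003,0.010,0,0,0,-1],[0,0,0.02,0,0,0,-1],[0,0,0.025,0,0,0,-1],[0,0,0.025,0,0,0,-1],[0,0,0.025,0,0,0,-1],[0,0,0.02,0,0,0,-1],[0,0,0.01,0,0,0,-1],[0,0,0.005,0,0,0,-1]]'
python3 -m inch '[[0,0,0,0,0,0,-1],[0,0,0,0,0,0,-1]]'
python3 go.py 541.5,-71.7,66
```

```text
clock: 4.25
eef_pos: [541.3, -72.5, 65.5]
tcp_rot: [-3.141, -0.001, 2.817]
contact_force: [-0.6, -0.0, 0.6]
opening: 1.0
grasp_force: 0.0
clock: 4.45
eef_pos: [542.3, -72.7, 67.1]
tcp_rot: [3.141, 0.001, 2.817]
contact_force: [-0.6, -0.3, 0.6]
opening: 1.002
grasp_force: 0.0
4.45 [542.3 -72.7  67.1] [3.1413e+00 1.3000e-03 2.8168e+00] [-0.62 -0.32  0.58] 0.0 1.0023877377265493
tool shift mm [1.  0.7 1.1] tilt [ 0.08 -0.01]
```

```bash

python3 -m inch '[[0,0,0,0,0,0,0.2],[0,0,0,0,0,0,0.2],[0,0,0,0,0,0,0.2],[0,0,0,0,0,0,0.35],[0,0,0,0,0,0,1],[0,0,0,0,0,0,1],[0,0,0,0,0,0,1],[0,0,0,0,0,0,1]]' 20
python3 -m inch '[[0,0,0,0,0,0,1],[0,0,0,0,0,0,1]]' 20
python3 go.py 541.5,-71.7,66
```

```text
clock: 5.25
eef_pos: [541.8, -72.6, 66.5]
tcp_rot: [3.141, 0.0, 2.817]
contact_force: [-0.1, 1.7, 5.3]
opening: 0.296
grasp_force: 20.2
clock: 5.45
eef_pos: [541.8, -72.6, 66.5]
tcp_rot: [3.141, 0.0, 2.817]
contact_force: [-1.5, 2.3, 5.8]
opening: 0.296
grasp_force: 20.2
5.45 [541.8 -72.6  66.5] [3.1414e+00 3.0000e-04 2.8168e+00] [-1.47  2.3   5.79] 20.183895528316498 0.295823233696977
tool shift mm [0.6 0.7 0.5] tilt [0.02 0.  ]
```

```bash

python3 -m inch '[[0,0,-0.003,0,0,0,1],[0,0,-0.007,0,0,0,1],[0,0,-0.01,0,0,0,1],[0,0,-0.01,0,0,0,1],[0,0,-0.01,0,0,0,1],[0,0,-0.01,0,0,0,1],[0,0,-0.007,0,0,0,1],[0,0,-0.003,0,0,0,1]]'
python3 -m inch '[[0,0,0,0,0,0,1],[0,0,0,0,0,0,1],[0,0,0,0,0,0,1],[0,0,0,0,0,0,1]]' 
python3 -m inch '[[0,0,0,0,0,0,1],[0,0,0,0,0,0,1]]' 
python3 -m inch '[[0,0,0,0,0,0,1]]' 
python3 -m inch '[[0,0,0,0,0,0,1]]' 
python3 go.py 541.8,-72.6,66.5 w3
```

```text
clock: 6.25
eef_pos: [542.1, -72.7, 127.4]
tcp_rot: [3.141, 0.001, 2.817]
contact_force: [0.6, -0.9, -4.6]
opening: 0.299
grasp_force: 20.2
clock: 6.65
eef_pos: [541.4, -72.6, 125.9]
tcp_rot: [-3.141, -0.001, 2.817]
contact_force: [0.4, -0.2, -3.5]
opening: 0.3
grasp_force: 20.2
clock: 6.85
eef_pos: [541.6, -72.6, 126.1]
tcp_rot: [-3.142, -0.0, 2.817]
contact_force: [0.9, 1.1, -4.5]
opening: 0.303
grasp_force: 20.2
clock: 6.95
eef_pos: [541.6, -72.6, 126.2]
tcp_rot: [-3.142, -0.0, 2.817]
contact_force: [0.4, -0.6, -4.7]
opening: 0.297
grasp_force: 20.2
clock: 7.05
eef_pos: [541.6, -72.6, 126.3]
tcp_rot: [-3.142, -0.0, 2.817]
contact_force: [0.2, 1.5, -4.5]
opening: 0.295
grasp_force: 20.2
7.05 [541.6 -72.6 126.3] [-3.1416 -0.      2.8168] [ 0.17  1.48 -4.54] 20.16237884759903 0.2951158165920439
tool shift mm [-0.1  0.1 59.8] tilt [-0. -0.]
```

View pics/w3.png

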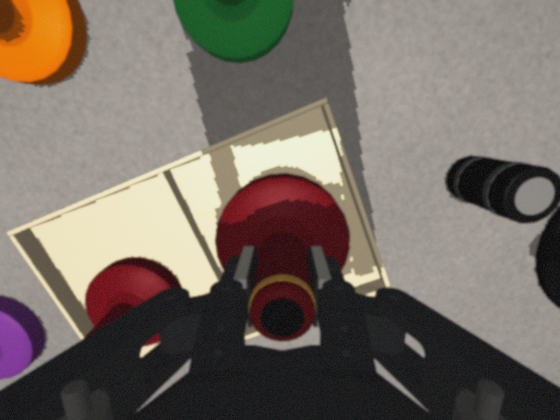

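The stand hangs upright between the fingers. Load about 4.5–5 N, so this is the ballasted one. I set it back down to weigh the other.

```bash

python3 -m inch '[[0,0,0.004,0,0,0,1],[0,0,0.01,0,0,0,1],[0,0,0.012,0,0,0,1],[0,0,0.012,0,0,0,1],[0,0,0.01,0,0,0,1],[0,0,0.006,0,0,0,1],[0,0,0.003,0,0,0,1],[0,0,0,0,0,0,1]]'
python3 -m inch '[[0,0,0.001,0,0,0,1],[0,0,0.0005,0,0,0,1],[0,0,0.0005,0,0,0,1],[0,0,0,0,0,0,1],[0,0,0,0,0,0,1]]'
python3 go.py 541.8,-72.6,66.5
```

```text
clock: 7.9
eef_pos: [541.5, -72.6, 68.8]
tcp_rot: [-3.141, -0.001, 2.817]
contact_force: [-0.3, 1.1, -4.1]
opening: 0.295
grasp_force: 20.1
clock: 8.4
eef_pos: [541.7, -72.7, 67.4]
tcp_rot: [3.142, 0.0, 2.817]
contact_force: [-0.6, -0.9, -4.5]
opening: 0.299
grasp_force: 20.1
8.4 [541.7 -72.7  67.4] [3.1416e+00 3.0000e-04 2.8168e+00] [-0.57 -0.88 -4.49] 20.11550635099411 0.2992828974158624
tool shift mm [-0.1  0.1  0.9] tilt [ 0.01 -0.  ]
```

```bash

python3 -m inch '[[0,0,0.0005,0,0,0,1],[0,0,0.0005,0,0,0,1],[0,0,0,0,0,0,1],[0,0,0,0,0,0,1]]'
python3 -m inch '[[0,0,0.0005,0,0,0,1],[0,0,0,0,0,0,1],[0,0,0,0,0,0,1]]'
```

```text
clock: 8.8
eef_pos: [541.7, -72.6, 66.5]
tcp_rot: [3.142, 0.0, 2.817]
contact_force: [-1.0, 0.4, 1.4]
opening: 0.298
grasp_force: 20.6
clock: 9.1
eef_pos: [541.7, -72.6, 66.5]
tcp_rot: [3.141, 0.0, 2.817]
contact_force: [-4.7, 1.9, 8.2]
opening: 0.303
grasp_force: 21.4
```

```bash

python3 -m inch '[[0,0,-0.0005,0,0,0,0.35],[0,0,0,0,0,0,0.2],[0,0,0,0,0,0,-0.3],[0,0,0,0,0,0,-1],[0,0,0,0,0,0,-1],[0,0,0,0,0,0,-1],[0,0,0,0,0,0,-1]]'
python3 -m inch '[[0,0,-0.01,0,0,0,-1],[0,0,-0.02,0,0,0,-1],[0,0,-0.025,0,0,0,-1],[0,0,-0.025,0,0,0,-1],[0,0,-0.025,0,0,0,-1],[0,0,-0.02,0,0,0,-1],[0,0,-0.01,0,0,0,-1],[0,0,0,0,0,0,-1]]'
python3 go.py 580.5,-227,200 w4
python3 - <<'E'
from h import *
s,f=pickle.load(open("w4.pkl","rb"));c=cam(f,s);im=f["img"];H,S,V=cv2.split(cv2.cvtColor(im,cv2.COLOR_BGR2HSV))
m=((H<8)|(H>170))&(S>120)
for X in((541.5,-72,22),(541.5,-72,94)):print(proj(c,np.array(X)))
for b in blobs(m,300):print(cv2.boundingRect(b))
E
```

```text
clock: 9.8
eef_pos: [541.6, -72.6, 66.2]
tcp_rot: [3.142, -0.0, 2.817]
contact_force: [0.4, -0.6, 1.2]
opening: 0.993
grasp_force: 0.0
clock: 10.6
eef_pos: [542.4, -72.7, 202.9]
tcp_rot: [3.141, 0.003, 2.817]
contact_force: [-0.1, 0.3, -1.2]
opening: 1.011
grasp_force: 0.0
10.6 [542.4 -72.7 202.9] [3.1410e+00 2.8000e-03 2.8168e+00] [-0.14  0.28 -1.23] 0.0 1.0105458678886428
tool shift mm [ -85.3 -134.     3.1] tilt [ 0.16 -0.02]
[282.06775309 191.77283295]
[282.1061201  210.92236757]
(129, 229, 74, 57)
(244, 154, 77, 75)
```

```bash

python3 -m inch '[[-0.006,-0.01,0,0,0,0,-1],[-0.012,-0.019,0,0,0,0,-1],[-0.014,-0.022,0,0,0,0,-1],[-0.014,-0.022,0,0,0,0,-1],[-0.014,-0.022,0,0,0,0,-1],[-0.013,-0.02,0,0,0,0,-1],[-0.009,-0.014,0,0,0,0,-1],[-0.003,-0.005,0,0,0,0,-1]]'
python3 -m inch '[[0,0,0,0,0,0,-1],[0,0,0,0,0,0,-1]]'
python3 go.py 580.5,-227,66 w5
python3 - <<'E'
from h import *
s,f=pickle.load(open("w5.pkl","rb"));c=cam(f,s);im=f["img"];H,S,V=cv2.split(cv2.cvtColor(im,cv2.COLOR_BGR2HSV))
m=((H<8)|(H>170))&(S>120)
for b in blobs(m,300):
    x,y,w,h=cv2.boundingRect(b);print(x,y,w,h,onz(c,(x+w/2-.5,y+h/2-.5),22))
E
```

```text
clock: 11.45
eef_pos: [579.2, -228.5, 200.1]
tcp_rot: [-3.141, -0.001, 2.815]
contact_force: [-0.1, -0.1, 0.2]
opening: 0.999
grasp_force: 0.0
clock: 11.65
eef_pos: [579.0, -226.1, 200.9]
tcp_rot: [3.141, -0.001, 2.817]
contact_force: [-0.6, -0.4, -0.3]
opening: 1.002
grasp_force: 0.0
11.65 [ 579.  -226.1  200.9] [ 3.1413e+00 -1.0000e-03  2.8169e+00] [-0.57 -0.36 -0.29] 0.0 1.0020944833302552
tool shift mm [ -1.8  -0.4 134.9] tilt [-0.05  0.03]
307 312 76 35 [ 761.60243767 -207.83978776   22.        ]
244 156 77 76 [ 578.74991347 -225.70596953   22.        ]
443 89 36 35 [551.73363444 -33.12833628  22.        ]
374 65 84 88 [539.98611683 -75.10829386  22.        ]
```

```bash

python3 -m inch '[[-0.0005,0,0.010,0,0,0,-1],[0,0,0.02,0,0,0,-1],[0,0,0.025,0,0,0,-1],[0,0,0.025,0,0,0,-1],[0,0,0.025,0,0,0,-1],[0,0,0.018,0,0,0,-1],[0,0,0.008,0,0,0,-1],[0,0,0.004,0,0,0,-1]]'
python3 -m inch '[[0,0,0,0,0,0,0.2],[0,0,0,0,0,0,0.2],[0,0,0,0,0,0,0.2],[0,0,0,0,0,0,0.35],[0,0,0,0,0,0,1],[0,0,0,0,0,0,1],[0,0,0,0,0,0,1],[0,0,0,0,0,0,1]]' 20
python3 -m inch '[[0,0,0,0,0,0,1],[0,0,0,0,0,0,1]]' 20
python3 go.py 579.3,-226.3,66
```

```text
clock: 12.5
eef_pos: [579.5, -226.3, 65.3]
tcp_rot: [3.142, -0.001, 2.817]
contact_force: [0.1, -0.4, 0.3]
opening: 1.003
grasp_force: 0.0
clock: 13.3
eef_pos: [580.3, -227.0, 67.0]
tcp_rot: [-3.142, 0.001, 2.817]
contact_force: [-1.1, 1.1, 6.3]
opening: 0.301
grasp_force: 22.0
clock: 13.5
eef_pos: [580.3, -227.1, 66.9]
tcp_rot: [-3.142, 0.001, 2.817]
contact_force: [-2.1, 0.2, 6.6]
opening: 0.3
grasp_force: 22.0
13.5 [ 580.3 -227.1   66.9] [-3.1415e+00  9.0000e-04  2.8168e+00] [-2.05  0.15  6.56] 22.004214227199554 0.29978342005125297
tool shift mm [1.2 0.4 0.9] tilt [ 0.05 -0.02]
```

```bash

python3 -m inch '[[0,0,-0.003,0,0,0,1],[0,0,-0.007,0,0,0,1],[0,0,-0.01,0,0,0,1],[0,0,-0.01,0,0,0,1],[0,0,-0.01,0,0,0,1],[0,0,-0.01,0,0,0,1],[0,0,-0.007,0,0,0,1],[0,0,-0.003,0,0,0,1]]'
python3 -m inch '[[0,0,0,0,0,0,1],[0,0,0,0,0,0,1],[0,0,0,0,0,0,1],[0,0,0,0,0,0,1]]' 
python3 -m inch '[[0,0,0,0,0,0,1],[0,0,0,0,0,0,1]]' 
python3 -m inch '[[0,0,0,0,0,0,1]]' 
python3 -m inch '[[0,0,0,0,0,0,1]]' 
python3 go.py 580.3,-227.1,66.9 w6
```

```text
clock: 14.3
eef_pos: [580.3, -227.1, 127.4]
tcp_rot: [-3.141, 0.001, 2.817]
contact_force: [-0.3, 0.6, -1.6]
opening: 0.298
grasp_force: 21.3
clock: 14.7
eef_pos: [579.7, -226.8, 125.8]
tcp_rot: [3.142, -0.001, 2.817]
contact_force: [0.2, 0.1, -2.3]
opening: 0.293
grasp_force: 21.3
clock: 14.9
eef_pos: [579.8, -226.9, 126.1]
tcp_rot: [3.142, -0.0, 2.817]
contact_force: [0.2, -0.0, -2.5]
opening: 0.296
grasp_force: 21.3
clock: 15.0
eef_pos: [579.9, -226.9, 126.2]
tcp_rot: [-3.142, -0.0, 2.817]
contact_force: [-0.7, 0.3, -2.2]
opening: 0.301
grasp_force: 21.3
clock: 15.1
eef_pos: [579.9, -226.9, 126.3]
tcp_rot: [-3.142, -0.0, 2.817]
contact_force: [0.7, 0.0, -1.7]
opening: 0.302
grasp_force: 21.3
15.1 [ 579.9 -226.9  126.3] [-3.1416 -0.      2.8168] [ 0.69  0.   -1.71] 21.334091126918793 0.3015109259685551
tool shift mm [-0.4 -0.  59.4] tilt [-0. -0.]
```

View pics/w6.png

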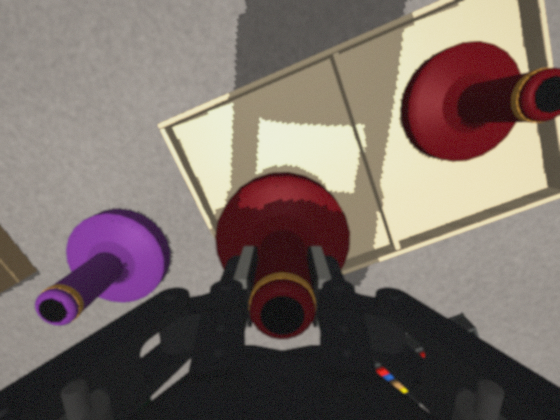

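A (~2.1 N) is lighter than B (~4.5 N). A is held upright and B stands upright in its compartment, so I set A back.

```bash

python3 -m inch '[[0,0,0.004,0,0,0,1],[0,0,0.01,0,0,0,1],[0,0,0.012,0,0,0,1],[0,0,0.012,0,0,0,1],[0,0,0.01,0,0,0,1],[0,0,0.006,0,0,0,1],[0,0,0.003,0,0,0,1],[0,0,0,0,0,0,1]]'
python3 -m inch '[[0,0,0.0005,0,0,0,1],[0,0,0.0005,0,0,0,1],[0,0,0.0005,0,0,0,1],[0,0,0,0,0,0,1],[0,0,0,0,0,0,1]]'
python3 -m inch '[[0,0,0.0005,0,0,0,1],[0,0,0,0,0,0,1],[0,0,0,0,0,0,1]]'
```

```text
clock: 15.95
eef_pos: [579.8, -226.8, 68.8]
tcp_rot: [3.142, -0.001, 2.817]
contact_force: [-0.5, -0.5, -2.1]
opening: 0.297
grasp_force: 21.3
clock: 16.45
eef_pos: [580.0, -226.9, 68.0]
tcp_rot: [-3.142, 0.0, 2.817]
contact_force: [-0.0, 1.6, -0.9]
opening: 0.296
grasp_force: 21.3
clock: 16.75
eef_pos: [579.9, -226.9, 67.3]
tcp_rot: [-3.142, -0.0, 2.817]
contact_force: [0.2, 0.7, -2.0]
opening: 0.299
grasp_force: 21.3
```

```bash

python3 -m inch '[[0,0,0.0005,0,0,0,1],[0,0,0,0,0,0,1],[0,0,0,0,0,0,1]]'
python3 -m inch '[[0,0,0.0004,0,0,0,1],[0,0,0,0,0,0,1],[0,0,0,0,0,0,1]]'
```

```text
clock: 17.05
eef_pos: [580.0, -226.9, 67.0]
tcp_rot: [3.142, 0.0, 2.817]
contact_force: [-1.1, 1.3, 1.6]
opening: 0.297
grasp_force: 21.6
clock: 17.35
eef_pos: [580.0, -226.8, 66.9]
tcp_rot: [3.142, 0.0, 2.817]
contact_force: [-2.4, 1.2, 6.4]
opening: 0.298
grasp_force: 22.1
```

Contact. I release, rise, check A's place and go back over B.

```bash

python3 -m inch '[[0,0,-0.0003,0,0,0,0.35],[0,0,0,0,0,0,0.2],[0,0,0,0,0,0,-0.3],[0,0,0,0,0,0,-1],[0,0,0,0,0,0,-1],[0,0,0,0,0,0,-1],[0,0,0,0,0,0,-1]]'
python3 -m inch '[[0,0,-0.01,0,0,0,-1],[0,0,-0.02,0,0,0,-1],[0,0,-0.025,0,0,0,-1],[0,0,-0.025,0,0,0,-1],[0,0,-0.025,0,0,0,-1],[0,0,-0.02,0,0,0,-1],[0,0,-0.01,0,0,0,-1],[0,0,0,0,0,0,-1]]'
python3 go.py 541.6,-72.3,200 w7
python3 - <<'E'
from h import *
s,f=pickle.load(open("w7.pkl","rb"));c=cam(f,s);im=f["img"];H,S,V=cv2.split(cv2.cvtColor(im,cv2.COLOR_BGR2HSV))
m=((H<8)|(H>170))&(S>120)
for b in blobs(m,300):
    x,y,w,h=cv2.boundingRect(b);print(x,y,w,h,onz(c,(x+w/2-.5,y+h/2-.5),22))
E
```

```text
clock: 18.05
eef_pos: [579.9, -226.9, 66.7]
tcp_rot: [-3.142, 0.0, 2.817]
contact_force: [-0.9, 0.1, -0.1]
opening: 1.002
grasp_force: 0.0
clock: 18.85
eef_pos: [580.7, -227.2, 203.5]
tcp_rot: [-3.141, 0.003, 2.817]
contact_force: [0.5, 0.3, -0.7]
opening: 1.0
grasp_force: 0.0
18.85 [ 580.7 -227.2  203.5] [-3.1414e+00  3.0000e-03  2.8168e+00] [ 0.48  0.29 -0.66] 0.0 1.0001472933860642
tool shift mm [ 86.5 134.4   3.3] tilt [ 0.16 -0.06]
307 311 75 34 [ 764.32912491 -209.34955943   22.        ]
245 153 76 75 [ 578.19956456 -225.61176113   22.        ]
443 86 35 35 [551.41407844 -33.32795375  22.        ]
374 63 83 87 [540.0605484  -75.58167671  22.        ]
```

```bash

python3 -m inch '[[0.006,0.01,0,0,0,0,-1],[0.012,0.019,0,0,0,0,-1],[0.014,0.022,0,0,0,0,-1],[0.014,0.022,0,0,0,0,-1],[0.014,0.022,0,0,0,0,-1],[0.013,0.02,0,0,0,0,-1],[0.009,0.014,0,0,0,0,-1],[0.004,0.005,0,0,0,0,-1]]'
python3 -m inch '[[0,0,0,0,0,0,-1],[0,0,0,0,0,0,-1],[0,0,0,0,0,0,-1]]'
python3 go.py 541.6,-72.3,66.3
```

```text
clock: 19.7
eef_pos: [540.2, -70.8, 200.9]
tcp_rot: [-3.141, -0.002, 2.818]
contact_force: [0.6, 0.0, -0.1]
opening: 0.999
grasp_force: 0.0
clock: 20.0
eef_pos: [541.4, -73.2, 201.6]
tcp_rot: [-3.141, 0.0, 2.816]
contact_force: [-0.2, -1.5, -0.8]
opening: 1.001
grasp_force: 0.0
20.0 [541.4 -73.2 201.6] [-3.1414e+00  2.0000e-04  2.8161e+00] [-0.16 -1.46 -0.81] 0.0 1.001176215763791
tool shift mm [  0.2   1.  135.3] tilt [ 0.01 -0.01]
```

```bash

python3 -m inch '[[0,0.0006,0.010,0,0,0,-1],[0,0,0.02,0,0,0,-1],[0,0,0.025,0,0,0,-1],[0,0,0.025,0,0,0,-1],[0,0,0.025,0,0,0,-1],[0,0,0.018,0,0,0,-1],[0,0,0.008,0,0,0,-1],[0,0,0.004,0,0,0,-1]]'
python3 -m inch '[[0,0,0,0,0,0,0.2],[0,0,0,0,0,0,0.2],[0,0,0,0,0,0,0.2],[0,0,0,0,0,0,0.35],[0,0,0,0,0,0,1],[0,0,0,0,0,0,1],[0,0,0,0,0,0,1],[0,0,0,0,0,0,1]]' 25
python3 -m inch '[[0,0,0,0,0,0,1],[0,0,0,0,0,0,1]]' 25
python3 go.py 541.6,-72.3,66.3
```

```text
clock: 20.8
eef_pos: [540.9, -72.1, 65.6]
tcp_rot: [-3.141, -0.001, 2.816]
contact_force: [-0.1, -0.1, -0.5]
opening: 0.999
grasp_force: 0.0
clock: 21.6
eef_pos: [541.8, -72.0, 67.3]
tcp_rot: [3.141, 0.001, 2.817]
contact_force: [-1.0, -1.7, 6.3]
opening: 0.299
grasp_force: 27.1
clock: 21.8
eef_pos: [541.8, -72.0, 67.3]
tcp_rot: [3.141, 0.001, 2.817]
contact_force: [-1.5, -0.8, 6.0]
opening: 0.295
grasp_force: 27.1
21.8 [541.8 -72.   67.3] [3.1414e+00 1.0000e-03 2.8168e+00] [-1.49 -0.79  5.98] 27.114144265651703 0.2946159080562515
tool shift mm [ 0.1 -0.3  1. ] tilt [ 0.05 -0.01]
```

```bash

python3 -m inch '[[0,0,-0.004,0,0,0,1],[0,0,-0.01,0,0,0,1],[0,0,-0.015,0,0,0,1],[0,0,-0.02,0,0,0,1],[0,0,-0.025,0,0,0,1],[0,0,-0.025,0,0,0,1],[0,0,-0.025,0,0,0,1],[0,0,-0.015,0,0,0,1]]'
python3 -m inch '[[0,0,-0.008,0,0,0,1],[0,0,-0.003,0,0,0,1],[0,0,0,0,0,0,1],[0,0,0,0,0,0,1],[0,0,0,0,0,0,1]]'
python3 go.py 477.5,164,218
```

```text
clock: 22.6
eef_pos: [541.7, -71.9, 208.0]
tcp_rot: [3.141, 0.002, 2.817]
contact_force: [-0.1, -0.5, -4.2]
opening: 0.3
grasp_force: 26.3
clock: 23.1
eef_pos: [540.8, -71.8, 215.8]
tcp_rot: [-3.141, -0.002, 2.817]
contact_force: [0.7, -0.4, -4.8]
opening: 0.298
grasp_force: 26.3
23.1 [540.8 -71.8 215.8] [-3.1413e+00 -1.7000e-03  2.8168e+00] [ 0.66 -0.4  -4.85] 26.34044498205185 0.2980414099676669
tool shift mm [135.3 203.3  -2.1] tilt [-0.1   0.01]
```

```bash

python3 -m inch '[[0.003,0.004,0,0,0,0,1],[0.006,0.009,0,0,0,0,1],[0.010,0.015,0,0,0,0,1],[0.012,0.018,0,0,0,0,1],[0.012,0.018,0,0,0,0,1],[0.012,0.018,0,0,0,0,1],[0.012,0.018,0,0,0,0,1],[0.012,0.018,0,0,0,0,1]]'
python3 -m inch '[[0.012,0.018,0,0,0,0,1],[0.012,0.018,0,0,0,0,1],[0.012,0.018,0,0,0,0,1],[0.010,0.015,0,0,0,0,1],[0.006,0.009,0,0,0,0,1],[0.003,0.005,0,0,0,0,1],[0.001,0.002,0,0,0,0,1],[0,0,0,0,0,0,1]]'
python3 -m inch '[[0,0,0,0,0,0,1],[0,0,0,0,0,0,1],[0,0,0,0,0,0,1],[0,0,0,0,0,0,1]]'
python3 go.py 477.5,164,218
python3 - <<'E'
from rig import r,eyes
import cv2,pickle,numpy as np
d={n:eyes.grab_frame(n) for n in("scene","side")};d["s"]=r.sense();pickle.dump(d,open("f1.pkl","wb"))
z=lambda n,x,y,w,h:cv2.resize(d[n]["img"][y:y+h,x:x+w],(400,400),interpolation=2)
cv2.imwrite("pics/f1.png",np.hstack([z("scene",315,160,120,120),z("side",215,60,120,120)]))
E
```

```text
clock: 23.9
eef_pos: [503.4, 66.6, 216.6]
tcp_rot: [3.141, -0.0, 2.817]
contact_force: [0.4, 0.4, -4.7]
opening: 0.302
grasp_force: 26.2
clock: 24.7
eef_pos: [478.3, 163.4, 216.7]
tcp_rot: [-3.141, 0.0, 2.817]
contact_force: [-0.2, -0.3, -4.0]
opening: 0.296
grasp_force: 26.2
clock: 25.1
eef_pos: [478.3, 163.3, 216.7]
tcp_rot: [3.142, -0.0, 2.816]
contact_force: [-1.3, 0.9, -3.7]
opening: 0.295
grasp_force: 26.2
25.1 [478.3 163.3 216.7] [ 3.1416 -0.      2.8163] [-1.31  0.87 -3.74] 26.204988956451416 0.2946558433002036
tool shift mm [ 1.   0.4 -1.3] tilt [-0.  0.]
```

View pics/f1.png

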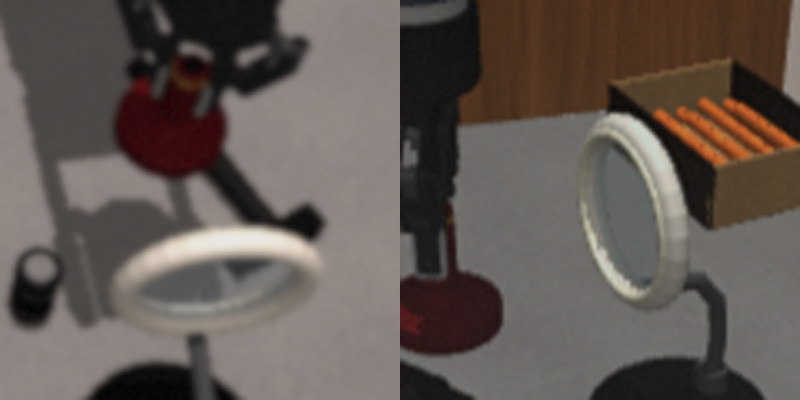

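```bash
python3 - <<'E'
from h import *
from scipy.optimize import least_squares
d=pickle.load(open("f1.pkl","rb"));a,b=cam(d["scene"]),cam(d["side"])
f=lambda q:np.r_[proj(a,np.array([*q,200.]))-(380.2,244.1),proj(b,np.array([*q,200.]))-(285.2,123.2)]
r=least_squares(f,[624,195]);print(r.x,r.fun)
g=lambda q:[*(onz(a,q,200)[:2]-0)]
print(onz(a,(380.2,244.1),200),onz(b,(285.2,123.2),200))
# foot of held stand, scene
im=d["scene"]["img"];H,S,V=cv2.split(cv2.cvtColor(im,cv2.COLOR_BGR2HSV));m=((H<8)|(H>170))&(S>120)&(V<150)
for c in blobs(m,150):print(cv2.boundingRect(c))
for th in(10,12,14):
    n=np.array([np.cos(np.radians(th)),np.sin(np.radians(th))]);e=r.x-np.array([478.2,163.3]);print(th,"axial",e@n,"lateral",e@[-n[1],n[0]],"base",r.x+50*n)
E
```

```text
[625.09474664 196.44138037] [-0.17264409  1.21813597 -1.12089077  0.75019551]
[621.98273438 196.66492266 200.        ] [628.76663109 199.30622136 200.        ]
(198, 220, 28, 29)
(350, 182, 32, 31)
10 axial 150.4180256711601 lateral 7.129883274110249 base [674.33513429 205.12378926]
12 axial 150.5752244118943 lateral 1.8760265509552951 base [674.00212667 206.83696491]
14 axial 150.54897043601784 lateral -3.3801158215722538 base [673.60953295 208.53747515]
```

```bash

python3 -m inch '[[0,0,-0.0012,0,0,0,1],[0,0,0,0,0,0,1],[0,0,0,0,0,0,1],[0,0,0,0,0,0,1],[0,0,0,0,0,0,1],[0,0,0,0,0,0,1],[0,0,0,0,0,0,1]]'
python3 -c "
from rig import r
print(r.sense()['qvel'].round(4));print(r.sign_off())"
```

```text
clock: 25.9
eef_pos: [478.2, 163.6, 217.9]
tcp_rot: [-3.142, 0.0, 2.817]
contact_force: [0.6, -0.1, -4.4]
opening: 0.296
grasp_force: 26.2
[-0.0006 -0.0009 -0.0002 -0.0002 -0.0007  0.    ]
the job is handed in; nothing more can be done
None
```

Handed in at 25.9 s: the heavier stand (about 4.5 N, against about 2.1 N for the other) is held upright and still about 150 mm in front of the lens, by my measurement within a few millimetres of its axis, and the lighter one is back upright in its place in the tray.

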